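# Load the spacer carrier and hold it up level

### The arm

A 6-joint arm with a two-finger parallel gripper is mounted at the origin on a cart in front of the work surface, level with it; the furniture and walls round the work are solid. World frame = base frame: x ahead of the robot, y to its left, z up, the work surface at z = 0. Lengths are in mm, angles in rad, forces in N, time in s.
With the tool pointing down it reaches from about 350 to 775 mm from the base axis. Payload 7.3 kg.
Tool frame: the origin (TCP) lies at the very end of the fingers, on their centre line; the grasp point (between the pads) lies bot.grip_point_offset behind it (bot.grip_point_offset is the distance from the TCP to the grasp point, in mm); z points along the fingers, y is the line along which they close (so a half turn about z gives the same grasp; the last joint's range is limited). The gripper opens to 92 mm and grips with 3 to 60 N. Pads are 19 mm wide; open, the fingers measure 130 mm over their backs; the gripper's body (75 mm by 190 mm) begins 47 mm behind the grasp point.
Start: joints at [-1.494, 0.342, 1.524, -0, 1.275, -0.146], TCP at [116.026, -512.038, 226.741] pointing down, gripper open.
Joint ranges: [-2.53, 2.53], [-0.77, 2.02], [0.04, 2.7], [-1, 4.14], [0.28, 2.66], [-3.11, 3.11]. Speed limits (rad/s): [2.57, 2.57, 3.14, 3.14, 3.14, 3.14].

### API

Orientations are given as [roll, pitch, yaw] about the fixed x, y, z axes, in that order (R = Rz(yaw) Ry(pitch) Rx(roll)).
In Python, from plant import bot gives the robot as it stands. The module is installed in compiled form; this text tells all that it offers.
- The arm moves only by the tool carry_out, never from a script. Its argument "plan" is a list of rows, each an object of numbers: "tx", "ty", "tz": the shift along the world's x, y, z in mm; "rx", "ry", "rz": the turn, a rotation vector about the world's x, y, z in rad. A call has 1 to 12 rows; each row shifts and turns the commanded pose from where the row before left it; what a row does not reach is not made up. A row lasts 1/10 s, in which the tool goes at most 50 mm and 8.59 degrees, less where a joint would pass 70% of its speed; a pose out of reach is approached as far as the arm can. A call with a gripper value outside its range is refused whole. "gripper" is the closure, from 0 (fully open) to 1 (shut), set as the call begins (left out, the last holds). The fingers move at their own pace and stop on an object; the grip force is fixed at half the most. Time passes only in rows, so rows that do not move let the fingers close. It gives the time, the measured TCP pose, the force, the opening and the grip force at its end, in the units of the state.
- bot.get_obs(): the state, without advancing time (a new reading comes with each control period).
- bot.capture(name): name is "side" or "top" or "wrist"; returns the picture (480x640x3 uint8, red, green, blue); there is no depth.
- bot.camera_model(name): a dict with "camera_matrix" (3x3 intrinsics, pixels), "R" (3x3) and "t" (3): a world point X has camera coordinates R X + t. Camera axes: x right, y down, z forward; pixel columns grow to the right and rows downward; lengths in mm; the calibration is good to about 2 mm. The wrist camera is an equidistant fisheye: a pixel r from the principal point sees the ray r / f radians off the axis. A picture is of the moment at which its call begins: read the wrist's pose just before it. camera_model takes no time and is no camera call; for the wrist camera it gives the pose at the moment of the call.
- bot.close_job(): hands the job in; it is judged then, once.
The state is a dict: "time": time; "joint_positions": joint angles; "dq": joint speeds; "tau": joint torques, N m; "tool_pos": TCP position; "tcp_rot": TCP orientation; "contact_force": force on the tool from outside, world axes, zero at the start; "moment": the same for the moment, N m; "grip_width": finger opening in mm; "finger_force": force on a finger pad.
Only numpy, scipy, OpenCV 4.12 (cv2) and the standard library are available. Lean on these libraries where they do the work, as an engineer would, in place of code of your own. Each camera call takes 0.05 s, during which the arm holds its last target. There are 200 camera calls.

### The job

Fetch the brass spacer and the white spacer from the red parts bin and set them in the blue kit carrier, one in each pocket (either way round), leaving the black spacer where it is in the bin. Then lift the carrier by its handle and finish while holding it, still and level, with its underside about 10 cm above the desk and both spacers in their pockets. Keep the carrier from tipping and leave the other things on the desk alone.

Things in the scene. Friction and masses are not known exactly. Their poses are not given: they have to be found in the camera images.
- bin: Red open parts bin, fixed to the desk, 108 x 214 x 22 mm (x, y, z), origin at the centre of its underside. Walls and floor 4 mm thick. Two walls along its x make three compartments side by side along its y, centres at y = -0.07, 0, +0.07 m, each about 100 (x) by 66 (y) mm inside.
- brass_spacer_center (a point): Brass-coloured hexagonal spacer, 40 mm tall, 18 mm across over flats, 21 mm over corners, about 30 g; it stands upright in one compartment of the bin, which compartment varies. The point is its centre, 20 mm above its underside; z along its length.
- white_spacer_center (a point): White round plastic spacer, 40 mm tall, 18 mm across, about 30 g; it stands upright in one compartment of the bin, which compartment varies. The point is its centre, 20 mm above its underside; z along its length.
- black_spacer_center (a point): Black round plastic spacer with grey bands, to be left in the bin; 40 mm tall, 18 mm across, about 30 g; it stands upright in one compartment of the bin, which compartment varies. The point is its centre, 20 mm above its underside; z along its length.
- carrier: Loose blue open carrier, 210 x 84 x 26 mm (x, y, z) with a grey handle to 80 mm, about 0.25 kg, origin at the centre of its underside, z up. Walls and floor 4 mm thick. A solid spine 30 mm wide in x lies across its middle; on each side of it is one pocket, 86 (x) by 76 (y) mm inside.
- handle (a point): Middle of the carrier's grey handle bar, 72 mm above its underside, over its balance point when loaded evenly; axes as the carrier's. The bar runs along the carrier's y, 14 mm wide (x), 16 mm tall, 62 mm free between two posts; grip it across x.
- near_pocket (a point): Centre of the inner floor of the pocket on the carrier's -x side, 58 mm from the handle, 4 mm above the underside; axes as the carrier's.
- far_pocket (a point): Centre of the inner floor of the pocket on the carrier's +x side, 58 mm from the handle, 4 mm above the underside; axes as the carrier's.
- flux_jar_center (a point): Loose small jar with an orange lid, 41 mm across, 50 mm tall, on the desk between bin and carrier, to be left alone; the point is its centre.
- side_cutters: Loose red-handled side cutters lying on the desk, 47 x 124 x 14 mm, to be left alone; origin at the centre of the underside.
- solder_sucker: Loose blue pen-like solder sucker lying on the desk, 19 x 154 x 22 mm, to be left alone; origin at the centre of the underside.

How it is judged (in metres and radians):
On the way:
1. brass and white spacers let go, one in each pocket, with the carrier still on the desk ((((x of brass_spacer_center in the frame of near_pocket between -0.043 and 0.043 m and y of brass_spacer_center in the frame of near_pocket between -0.038 and 0.038 m and z of brass_spacer_center in the frame of near_pocket between 0 and 0.03 m) and (x of white_spacer_center in the frame of far_pocket between -0.043 and 0.043 m and y of white_spacer_center in the frame of far_pocket between -0.038 and 0.038 m and z of white_spacer_center in the frame of far_pocket between 0 and 0.03 m)) or ((x of brass_spacer_center in the frame of far_pocket between -0.043 and 0.043 m and y of brass_spacer_center in the frame of far_pocket between -0.038 and 0.038 m and z of brass_spacer_center in the frame of far_pocket between 0 and 0.03 m) and (x of white_spacer_center in the frame of near_pocket between -0.043 and 0.043 m and y of white_spacer_center in the frame of near_pocket between -0.038 and 0.038 m and z of white_spacer_center in the frame of near_pocket between 0 and 0.03 m))) and contact force between the fingers and brass_spacer below 0.1 N and contact force between the fingers and white_spacer below 0.1 N and height (world z) of carrier below 0.008 m), for 0.2 s.
At the end, for the whole second after the job is handed in: Carrier held by its handle (grasp within 45 mm of its middle), underside 60 to 150 mm above the desk, within 0.12 rad of level, still (under 20 mm/s, 0.1 rad/s); brass spacer in one pocket, white in the other, not touched by the fingers; black spacer within 25 mm of where it stood (height (world z) of carrier between 0.06 and 0.15 m and angle between carrier's own z axis and vertical below 0.12 rad and linear speed of carrier below 0.02 m/s and angular speed of carrier below 0.1 rad/s and contact force between the fingers and carrier above 1 N and distance between the grasp point and handle below 0.045 m and contact force between carrier and bin below 0.1 N and (((x of brass_spacer_center in the frame of near_pocket between -0.043 and 0.043 m and y of brass_spacer_center in the frame of near_pocket between -0.038 and 0.038 m and z of brass_spacer_center in the frame of near_pocket between 0 and 0.03 m) and (x of white_spacer_center in the frame of far_pocket between -0.043 and 0.043 m and y of white_spacer_center in the frame of far_pocket between -0.038 and 0.038 m and z of white_spacer_center in the frame of far_pocket between 0 and 0.03 m)) or ((x of brass_spacer_center in the frame of far_pocket between -0.043 and 0.043 m and y of brass_spacer_center in the frame of far_pocket between -0.038 and 0.038 m and z of brass_spacer_center in the frame of far_pocket between 0 and 0.03 m) and (x of white_spacer_center in the frame of near_pocket between -0.043 and 0.043 m and y of white_spacer_center in the frame of near_pocket between -0.038 and 0.038 m and z of white_spacer_center in the frame of near_pocket between 0 and 0.03 m))) and contact force between the fingers and brass_spacer below 0.1 N and contact force between the fingers and white_spacer below 0.1 N and distance of black_spacer_center from where it was at the start of the episode below 0.025 m); the arm keeps its last pose, push and grip.
It fails at once if the carrier tips more than 0.3 rad (17 degrees) (angle between carrier's own z axis and vertical above 0.3 rad).
It fails at once if the black spacer is moved more than 25 mm or knocked over (distance of black_spacer_center from where it was at the start of the episode above 0.025 m or angle between black_spacer_center's own z axis and vertical above 0.6 rad).
It fails at once if the jar, side cutters or solder sucker is moved more than 25 mm (distance of any of flux_jar_center, side_cutters, solder_sucker from where it was at the start of the episode above 0.025 m).
It also fails if it takes over 72 s, if anything falls off the work surface, if the arm or the gripper's body presses on something with over 40 N, if the wrist force passes 120 N, or if a joint passes its speed limit or range.

## Working session

There is one attempt and no reset: what is moved stays moved. The work goes in short steps, Python scripts to look and compute and a tool call to move; the robot and the scene stay as the last step left them, time stands still between calls to the robot, and variables do not carry over. Pictures are saved under pics/ and viewed, at most 10 in all, crops included, and the job is handed in when it is done.

Besides the shell and the picture viewer there is one more tool, called after "Call:" by a JSON object that holds its "api" and its "payload". carry_out: Moves the arm, as the interface text tells. Its arguments: {"type":"object","properties":{"plan":{"type":"array"},"gripper":{"type":"number"}},"required":["plan"]}

```bash
mkdir -p pics; python3 - <<'E'
from plant import bot
import cv2,numpy as np
print(bot.get_obs(), bot.grip_point_offset)
for n in ("top","side"):
    m=bot.camera_model(n);print(n,m)
    cv2.imwrite(f"pics/{n}0.png",bot.capture(n)[:,:,::-1])
E
```

```text
{'time': 0.0, 'joint_positions': array([-1.49398678e+00,  3.42717382e-01,  1.52504976e+00, -8.03115210e-06,
        1.27542353e+00, -1.46042891e-01]), 'dq': array([ 0.00013446,  0.0002708 ,  0.0019874 , -0.00150568,  0.00128736,
        0.00173833]), 'tau': array([-1.76540649e-03, -4.31245565e+01, -2.44220263e+01,  7.16583082e-02,
        5.58322587e-02, -9.73074975e-05]), 'tool_pos': array([ 115.99541914, -511.58341594,  226.03632745]), 'tcp_rot': array([-3.14001054e+00, -2.24951453e-04,  2.22854599e-01]), 'contact_force': array([-0.28637462,  0.27096525,  0.23995073]), 'moment': array([ 0.01825362, -0.03171607,  0.00143479]), 'finger_force': 0.0, 'grip_width': 91.655834549407} 18.8
top {'camera_matrix': array([[497.87533668,   0.        , 321.12988811],
       [  0.        , 497.87533668, 235.53638837],
       [  0.        ,   0.        ,   1.        ]]), 'R': array([[-2.64182572e-02, -9.99650885e-01, -4.28235279e-04],
       [-9.91615358e-01,  2.62601012e-02, -1.26528211e-01],
       [ 1.26495283e-01, -2.91801013e-03, -9.91962917e-01]]), 't': array([ -28.7934732 ,  493.15636667, 1715.43638208])}
side {'camera_matrix': array([[463.34238508,   0.        , 320.37611105],
       [  0.        , 463.34238508, 238.62089186],
       [  0.        ,   0.        ,   1.        ]]), 'R': array([[ 0.97128971, -0.23650461,  0.02572697],
       [-0.10073168, -0.50682174, -0.85614534],
       [ 0.21552131,  0.82897364, -0.51609425]]), 't': array([-452.16199619,   83.71011831, 1328.53030506])}
```

View pics/top0.png

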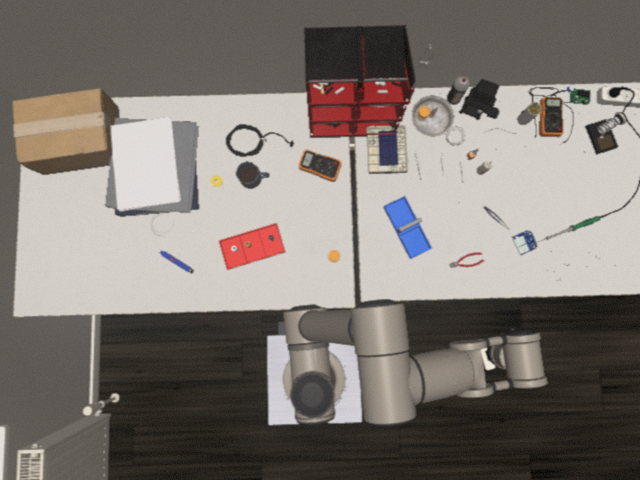

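View pics/side0.png

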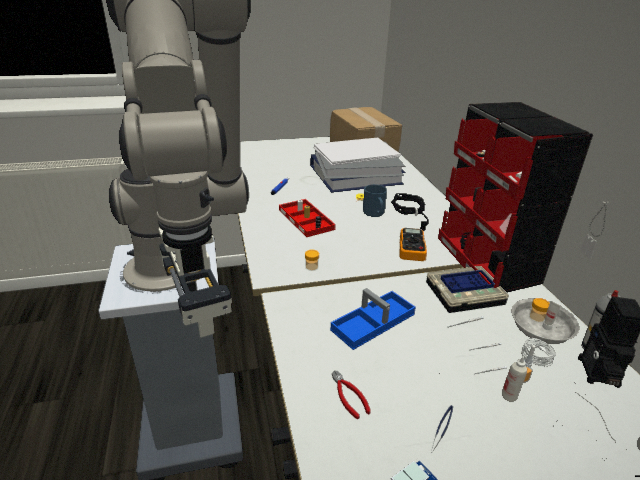

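The top view shows the red bin at about (252,246), with white at (235,248), brass at (250,243) and black at (271,238). The blue carrier is at (408,227) and the jar at (334,256). The side view confirms this order.

```bash
cat > h.py <<'E'
from plant import bot
import cv2, numpy as np
def ray(m,uv,fish=False):
    K=m["camera_matrix"]; x=(uv[0]-K[0,2])/K[0,0]; y=(uv[1]-K[1,2])/K[1,1]
    if fish:
        r=np.hypot(x,y); s=np.sin(r)/r if r>1e-9 else 1; d=np.array([x*s,y*s,np.cos(r)])
    else: d=np.array([x,y,1.])
    R=np.array(m["R"]); return -R.T@m["t"], R.T@d
def onz(m,uv,z,fish=False):
    c,d=ray(m,uv,fish); return c+d*(z-c[2])/d[2]
def proj(m,X,fish=False):
    c=m["R"]@np.array(X,float)+m["t"]; K=m["camera_matrix"]
    if fish:
        r=np.hypot(c[0],c[1]); t=np.arctan2(r,c[2]); v=c[:2]/r*t
    else: v=c[:2]/c[2]
    return v*K[0,0]+K[:2,2]
def blobs(im,lo,hi,amin=20,box=None):
    h=cv2.cvtColor(im,cv2.COLOR_RGB2HSV); k=cv2.inRange(h,np.array(lo),np.array(hi))
    if box: q=np.zeros_like(k); x0,y0,x1,y1=box; q[y0:y1,x0:x1]=k[y0:y1,x0:x1]; k=q
    cs,_=cv2.findContours(k,cv2.RETR_EXTERNAL,cv2.CHAIN_APPROX_NONE)
    return sorted([c for c in cs if cv2.contourArea(c)>amin],key=cv2.contourArea,reverse=True)
E
python3 - <<'E'
from h import *
m=bot.camera_model("top"); im=cv2.imread("pics/top0.png")[:,:,::-1].copy()
for n,lo,hi,z,box in (("bin",(0,150,90),(6,255,255),22,(200,210,300,280)),("car",(105,150,60),(125,255,255),26,(370,180,440,270)),("jar",(8,120,120),(22,255,255),50,(320,245,350,270)),("cut",(0,120,80),(10,255,255),7,(440,245,490,275)),("suck",(100,100,40),(130,255,255),10,(150,240,200,280))):
    c=blobs(im,lo,hi,15,box)[0]
    P=np.array([onz(m,p[0],z)[:2] for p in c],np.float32)
    r=cv2.minAreaRect(P); print(n,np.round(r[0]),np.round(r[1]),round(r[2],1),np.round(np.hypot(*r[0])))
for n,p in (("white",(235,248)),("brass",(250,243)),("black",(271,238))): print(n,np.round(onz(m,p,40)))
w=bot.camera_model("wrist"); print(w, -w["R"].T@w["t"])
E
```

```text
bin [463. 204.] [102. 206.] 15.6 506.0
car [ 467. -367.] [94. 77.] 24.9 594.0
jar [419. -83.] [34. 34.] 43.4 427.0Traceback (most recent call last):
  File "<stdin>", line 4, in <module>
IndexError: list index out of range
```

Call:
{"api": "carry_out", "payload": {"plan": [{"tx": 42,"ty": 20,"tz": 8,"rz": 0.14},{"tx": 42,"ty": 20,"tz": 8,"rz": 0.14},{"tx": 42,"ty": 20,"tz": 8,"rz": 0.14},{"tx": 42,"ty": 20,"tz": 8,"rz": 0.14},{"tx": 42,"ty": 20,"tz": 8,"rz": 0.14},{"tx": 42,"ty": 20,"tz": 8,"rz": 0.14},{"tx": 42,"ty": 20,"tz": 8,"rz": 0.14},{"tx": 42,"ty": 20,"tz": 8,"rz": 0.14},{"rz": 0.14},{"rz": 0.14},{"rz": 0.14},{"rz": 0.07}], "gripper": 0.5}}

```text
invalid input at $.plan[0]: expected keys tx, ty, tz, rx, ry, rz
```

```bash
python3 - <<'E'
from h import *
o=bot.get_obs();print(o["time"],o["tool_pos"],o["tcp_rot"],o["grip_width"],o["joint_positions"])
w=bot.camera_model("wrist");im=bot.capture("wrist");np.savez("w1.npz",im=im,**w)
print(w,-w["R"].T@w["t"]);cv2.imwrite("pics/w1.png",im[:,:,::-1])
E
```

```text
0.1 [ 115.98041759 -511.66119847  226.11422942] [-3.14021142e+00 -1.74663588e-04  2.22786114e-01] 91.5650944428892 [-1.49401456e+00  3.42670357e-01  1.52489643e+00 -2.94195813e-05
  1.27541782e+00 -1.45995885e-01]
{'camera_matrix': array([[371.64829954,   0.        , 322.78518821],
       [  0.        , 371.64829954, 242.83193794],
       [  0.        ,   0.        ,   1.        ]]), 'R': array([[ 0.2205436 , -0.9753758 , -0.00160155],
       [-0.92815407, -0.21037038,  0.30704126],
       [-0.29981753, -0.06622949, -0.95169486]]), 't': array([-523.5914544 ,  -38.91004565,  393.83038519])} [ 197.43748015 -492.8007688   385.91478175]
```

View pics/w1.png

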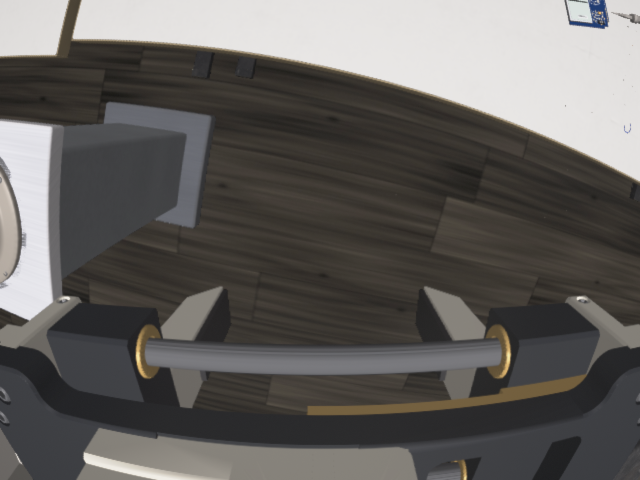

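That picture is from before the move, which was refused because every key must be given in each row. It shows only the floor and the fingers, with the camera on the tool's +x side.

Call:
{"api": "carry_out", "payload": {"plan": [{"tx": 42,"ty": 20,"tz": 8,"rx": 0,"ry": 0,"rz": 0.14},{"tx": 42,"ty": 20,"tz": 8,"rx": 0,"ry": 0,"rz": 0.14},{"tx": 42,"ty": 20,"tz": 8,"rx": 0,"ry": 0,"rz": 0.14},{"tx": 42,"ty": 20,"tz": 8,"rx": 0,"ry": 0,"rz": 0.14},{"tx": 42,"ty": 20,"tz": 8,"rx": 0,"ry": 0,"rz": 0.14},{"tx": 42,"ty": 20,"tz": 8,"rx": 0,"ry": 0,"rz": 0.14},{"tx": 42,"ty": 20,"tz": 8,"rx": 0,"ry": 0,"rz": 0.14},{"tx": 42,"ty": 20,"tz": 8,"rx": 0,"ry": 0,"rz": 0.14},{"tx": 0,"ty": 0,"tz": 0,"rx": 0,"ry": 0,"rz": 0.14},{"tx": 0,"ty": 0,"tz": 0,"rx": 0,"ry": 0,"rz": 0.14},{"tx": 0,"ty": 0,"tz": 0,"rx": 0,"ry": 0,"rz": 0.14},{"tx": 0,"ty": 0,"tz": 0,"rx": 0,"ry": 0,"rz": 0.07}], "gripper": 0.5}}

```text
time: 1.35
tool_pos: [452.1, -351.7, 290.3]
tcp_rot: [-3.141, -0.001, 1.838]
contact_force: [0.1, -0.2, -1.3]
grip_width: 46.1
finger_force: 0.0
```

```bash
python3 - <<'E'
from h import *
o=bot.get_obs();print(o["time"],o["tool_pos"],o["tcp_rot"],o["grip_width"],o["joint_positions"])
w=bot.camera_model("wrist");im=bot.capture("wrist");np.savez("w1.npz",im=im,**w)
cv2.imwrite("pics/w1b.png",im[:,:,::-1])
print("tcp px",proj(w,o["tool_pos"],True))
E
```

```text
1.35 [ 452.10934171 -351.73289665  290.28167141] [-3.14121663e+00 -7.99089977e-04  1.83817620e+00] 46.09437332735099 [-7.94978938e-01  3.94197005e-01  1.27057252e+00  6.08093856e-05
  1.47770419e+00 -1.06236464e+00]
tcp px [323.10975897 307.40274894]
```

View pics/w1b.png

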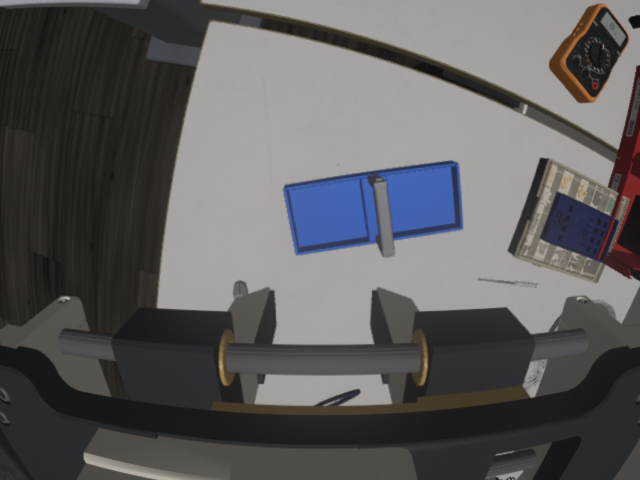

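The wrist view shows the carrier whole, with corners near (286,186), (457,162), (462,228) and (297,254). The handle bar runs from (376,180) to (388,252).

```bash
cat >> h.py <<'E'
def rect(w,c,z):
    P=np.array([onz(w,p,z,True)[:2] for p in c.reshape(-1,2)],np.float32); return cv2.minAreaRect(P)
E
python3 - <<'E'
from h import *
d=np.load("w1.npz"); w={k:d[k] for k in("R","t","camera_matrix")}; im=d["im"]
c=np.vstack(blobs(im,(105,120,60),(125,255,255),500,(240,140,490,270)))
for z in(0,26): print(z,rect(w,c,z))
print("cam",-w["R"].T@w["t"])
# grey handle
h=cv2.cvtColor(im,cv2.COLOR_RGB2HSV)
for n,p in (("bar a",(377,190)),("bar b",(386,246))): print(n,onz(w,p,80,True),h[p[1],p[0]])
print(onz(w,(381.5,218),80,True))
E
```

```text
0 ((520.9981689453125, -348.01904296875), (221.9413604736328, 90.17538452148438), 24.80868911743164)
26 ((515.7215576171875, -343.5352478027344), (209.12158203125, 84.9666519165039), 24.808679580688477)
cam [ 429.64694365 -270.39405669  450.12250075]
bar a [ 499.43733686 -316.71371768   80.        ] [130   6 127]
bar b [ 526.8015843  -371.24636686   80.        ] [130   6 123]
[ 512.71906959 -343.46141618   80.        ]
```

Call:
{"api": "carry_out", "payload": {"plan": [{"tx": 0,"ty": 45,"tz": 0,"rx": 0,"ry": 0,"rz": 0},{"tx": 0,"ty": 45,"tz": 0,"rx": 0,"ry": 0,"rz": 0},{"tx": 0,"ty": 45,"tz": 0,"rx": 0,"ry": 0,"rz": 0},{"tx": 0,"ty": 45,"tz": 0,"rx": 0,"ry": 0,"rz": 0},{"tx": 0,"ty": 45,"tz": 0,"rx": 0,"ry": 0,"rz": 0},{"tx": 0,"ty": 45,"tz": 0,"rx": 0,"ry": 0,"rz": 0},{"tx": 0,"ty": 45,"tz": 0,"rx": 0,"ry": 0,"rz": 0},{"tx": 0,"ty": 45,"tz": 0,"rx": 0,"ry": 0,"rz": 0},{"tx": 0,"ty": 45,"tz": 0,"rx": 0,"ry": 0,"rz": 0},{"tx": 0,"ty": 45,"tz": 0,"rx": 0,"ry": 0,"rz": 0},{"tx": 0,"ty": 40,"tz": 0,"rx": 0,"ry": 0,"rz": 0},{"tx": 0,"ty": 0,"tz": 0,"rx": 0,"ry": 0,"rz": 0}]}}

```text
time: 2.6
tool_pos: [451.4, 141.9, 290.5]
tcp_rot: [3.142, -0.002, 1.837]
contact_force: [0.8, -0.5, 0.3]
grip_width: 46.2
finger_force: 0.0
```

```bash
python3 - <<'E'
from h import *
o=bot.get_obs();print(o["time"],o["tool_pos"],o["tcp_rot"],o["grip_width"],o["dq"].round(3))
w=bot.camera_model("wrist");im=bot.capture("wrist");np.savez("w2.npz",im=im,**w)
cv2.imwrite("pics/w2.png",im[:,:,::-1])
c=np.vstack(blobs(im,(0,150,60),(6,255,255),300,(150,0,480,290)));print(rect(w,c,22),c.reshape(-1,2).min(0),c.reshape(-1,2).max(0))
E
```

```text
2.6 [451.36678202 141.9075141  290.54825391] [ 3.14150017e+00 -1.53084821e-03  1.83654476e+00] 46.24252171083101 [-0.082 -0.011  0.021 -0.043  0.001 -0.079]
((463.0182800292969, 209.58531188964844), (106.33220672607422, 210.13851928710938), 15.75686264038086) [301  57] [394 234]
```

View pics/w2.png

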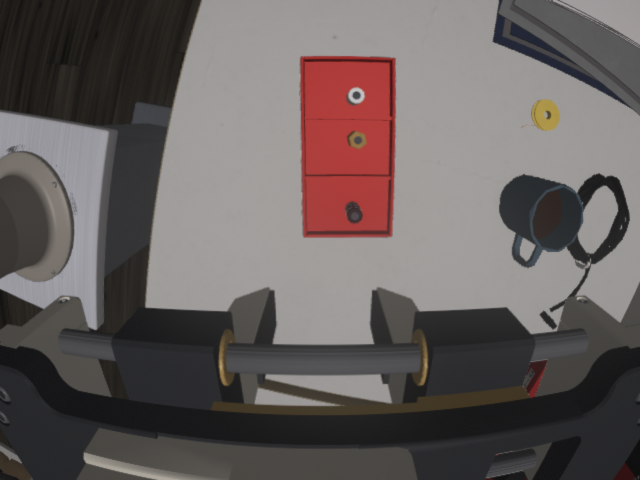

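The bin is straight in view. The white spacer's top is at (356,96), brass at (357,140), and black stands around (354,212).

```bash
python3 - <<'E'
from h import *
d=np.load("w2.npz"); w={k:d[k] for k in("R","t","camera_matrix")}; im=d["im"]
wc=blobs(im,(0,0,150),(180,60,255),15,(335,75,380,115));bc=blobs(im,(12,90,50),(30,255,255),15,(335,120,380,160))
B=np.array([463,209.6]);a=np.radians(15.7);R=np.array([[np.cos(a),-np.sin(a)],[np.sin(a),np.cos(a)]])
for n,c in(("white",wc),("brass",bc)):
    p,r=cv2.minEnclosingCircle(c[0]);x=onz(w,p,44,True);e=onz(w,(p[0]+r,p[1]),44,True);print(n,p,r,x,"diam",2*np.linalg.norm(e-x),"in bin",R.T@(x[:2]-B))
print("black",R.T@(onz(w,(354,214),44,True)[:2]-B))
E
```

```text
white (356.29998779296875, 94.5) 8.095789909362793 [454.46096552 267.6279024   44.        ] diam 17.486954647232725 in bin [ 7.48191825 58.17364924]
brass (356.5, 139.5) 9.192488670349121 [468.00123635 220.07644107  44.        ] diam 20.069139604891475 in bin [7.64957858 8.73224657]
black [  5.55036756 -74.72520317]
```

Call:
{"api": "carry_out", "payload": {"plan": [{"tx": 8,"ty": 39,"tz": 0,"rx": 0,"ry": 0,"rz": 0},{"tx": 8,"ty": 38,"tz": 0,"rx": 0,"ry": 0,"rz": 0},{"tx": 0,"ty": 0,"tz": -50,"rx": 0,"ry": 0,"rz": 0},{"tx": 0,"ty": 0,"tz": -50,"rx": 0,"ry": 0,"rz": 0},{"tx": 0,"ty": 0,"tz": -50,"rx": 0,"ry": 0,"rz": 0},{"tx": 0,"ty": 0,"tz": -50,"rx": 0,"ry": 0,"rz": 0},{"tx": 0,"ty": 0,"tz": 0,"rx": 0,"ry": 0,"rz": 0},{"tx": 0,"ty": 0,"tz": 0,"rx": 0,"ry": 0,"rz": 0},{"tx": 0,"ty": 0,"tz": 0,"rx": 0,"ry": 0,"rz": 0}], "gripper": 0.63}}

```text
time: 3.55
tool_pos: [470.1, 214.9, 93.5]
tcp_rot: [3.137, -0.0, 1.832]
contact_force: [-0.4, 0.5, -0.1]
grip_width: 34.2
finger_force: 0.0
```

```bash
python3 - <<'E'
from h import *
o=bot.get_obs();print(o["time"],o["tool_pos"],o["tcp_rot"],o["grip_width"],o["dq"].round(3))
w=bot.camera_model("wrist");im=bot.capture("wrist");np.savez("w3.npz",im=im,**w)
cv2.imwrite("pics/w3.png",im[100:400,100:540,::-1])
print(proj(w,(468,220,44),True),proj(w,(454.5,267.6,44),True))
E
```

```text
3.55 [470.10051473 214.93310626  93.49919859] [ 3.13670312e+00 -5.91411426e-06  1.83170243e+00] 34.230575847140095 [ 0.007 -0.013  0.     0.001 -0.007 -0.   ]
[321.3483311  260.81917522] [319.87191641 178.77900819]
```

View pics/w3.png

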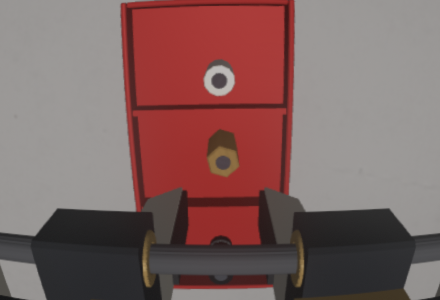

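The close look puts the brass top at (322,262) and the white at (319,180) in full-picture pixels, matching the predictions to about 1 px. I'll correct by (-2,+5) and descend.

Call:
{"api": "carry_out", "payload": {"plan": [{"tx": -2,"ty": 5,"tz": 0,"rx": 0,"ry": 0,"rz": 0},{"tx": 0,"ty": 0,"tz": -20,"rx": 0,"ry": 0,"rz": 0},{"tx": 0,"ty": 0,"tz": -20,"rx": 0,"ry": 0,"rz": 0},{"tx": 0,"ty": 0,"tz": -20,"rx": 0,"ry": 0,"rz": 0},{"tx": 0,"ty": 0,"tz": -14,"rx": 0,"ry": 0,"rz": 0},{"tx": 0,"ty": 0,"tz": 0,"rx": 0,"ry": 0,"rz": 0},{"tx": 0,"ty": 0,"tz": 0,"rx": 0,"ry": 0,"rz": 0},{"tx": 0,"ty": 0,"tz": 0,"rx": 0,"ry": 0,"rz": 0}]}}

```text
time: 4.4
tool_pos: [466.9, 220.4, 18.1]
tcp_rot: [3.139, -0.0, 1.833]
contact_force: [0.3, 0.2, 1.1]
grip_width: 34.0
finger_force: 0.0
```

Call:
{"api": "carry_out", "payload": {"plan": [{"tx": 0,"ty": 0,"tz": 0,"rx": 0,"ry": 0,"rz": 0},{"tx": 0,"ty": 0,"tz": 0,"rx": 0,"ry": 0,"rz": 0},{"tx": 0,"ty": 0,"tz": 0,"rx": 0,"ry": 0,"rz": 0},{"tx": 0,"ty": 0,"tz": 0,"rx": 0,"ry": 0,"rz": 0},{"tx": 0,"ty": 0,"tz": 0,"rx": 0,"ry": 0,"rz": 0}], "gripper": 1.0}}

```text
time: 4.9
tool_pos: [466.4, 220.1, 17.3]
tcp_rot: [3.14, -0.0, 1.833]
contact_force: [-1.3, -0.3, 6.4]
grip_width: 18.5
finger_force: 30.0
```

Call:
{"api": "carry_out", "payload": {"plan": [{"tx": 0,"ty": 0,"tz": 45,"rx": 0,"ry": 0,"rz": 0},{"tx": 0,"ty": 0,"tz": 45,"rx": 0,"ry": 0,"rz": 0},{"tx": 0,"ty": 0,"tz": 45,"rx": 0,"ry": 0,"rz": 0},{"tx": 0,"ty": -45,"tz": 0,"rx": 0,"ry": 0,"rz": -0.1},{"tx": 0,"ty": -45,"tz": 0,"rx": 0,"ry": 0,"rz": -0.1},{"tx": 0,"ty": -45,"tz": 0,"rx": 0,"ry": 0,"rz": -0.1},{"tx": 0,"ty": -45,"tz": 0,"rx": 0,"ry": 0,"rz": -0.1},{"tx": 0,"ty": -45,"tz": 0,"rx": 0,"ry": 0,"rz": -0.1},{"tx": 0,"ty": -45,"tz": 0,"rx": 0,"ry": 0,"rz": -0.1},{"tx": 0,"ty": -45,"tz": 0,"rx": 0,"ry": 0,"rz": -0.1},{"tx": 0,"ty": -45,"tz": 0,"rx": 0,"ry": 0,"rz": -0.1},{"tx": 0,"ty": -45,"tz": 0,"rx": 0,"ry": 0,"rz": -0.1}]}}

```text
time: 6.1
tool_pos: [465.5, -186.8, 151.6]
tcp_rot: [-3.141, -0.0, 0.928]
contact_force: [1.2, 0.9, -0.5]
grip_width: 19.1
finger_force: 30.0
```

Call:
{"api": "carry_out", "payload": {"plan": [{"tx": 0,"ty": -45,"tz": 0,"rx": 0,"ry": 0,"rz": -0.1},{"tx": 0,"ty": -45,"tz": 0,"rx": 0,"ry": 0,"rz": -0.1},{"tx": 0,"ty": -45,"tz": 0,"rx": 0,"ry": 0,"rz": -0.1},{"tx": 0,"ty": -45,"tz": 0,"rx": 0,"ry": 0,"rz": -0.1},{"tx": 0,"ty": 0,"tz": 0,"rx": 0,"ry": 0,"rz": -0.1},{"tx": 0,"ty": 0,"tz": 0,"rx": 0,"ry": 0,"rz": 0},{"tx": 0,"ty": 0,"tz": 0,"rx": 0,"ry": 0,"rz": 0},{"tx": 0,"ty": 0,"tz": 0,"rx": 0,"ry": 0,"rz": 0}]}}

```text
time: 6.9
tool_pos: [466.1, -364.0, 151.7]
tcp_rot: [-3.141, 0.0, 0.436]
contact_force: [-0.2, -0.1, 0.0]
grip_width: 18.4
finger_force: 30.0
```

Call:
{"api": "carry_out", "payload": {"plan": [{"tx": -4,"ty": -3,"tz": 0,"rx": 0,"ry": 0,"rz": 0},{"tx": 0,"ty": 0,"tz": -40,"rx": 0,"ry": 0,"rz": 0},{"tx": 0,"ty": 0,"tz": -40,"rx": 0,"ry": 0,"rz": 0},{"tx": 0,"ty": 0,"tz": -20,"rx": 0,"ry": 0,"rz": 0},{"tx": 0,"ty": 0,"tz": -15,"rx": 0,"ry": 0,"rz": 0},{"tx": 0,"ty": 0,"tz": -10,"rx": 0,"ry": 0,"rz": 0},{"tx": 0,"ty": 0,"tz": -7,"rx": 0,"ry": 0,"rz": 0},{"tx": 0,"ty": 0,"tz": 0,"rx": 0,"ry": 0,"rz": 0},{"tx": 0,"ty": 0,"tz": 0,"rx": 0,"ry": 0,"rz": 0}]}}

```text
time: 7.8
tool_pos: [462.4, -368.3, 20.4]
tcp_rot: [3.14, -0.0, 0.433]
contact_force: [0.3, -0.4, -0.2]
grip_width: 18.8
finger_force: 30.0
```

Call:
{"api": "carry_out", "payload": {"plan": [{"tx": 0,"ty": 0,"tz": 0,"rx": 0,"ry": 0,"rz": 0},{"tx": 0,"ty": 0,"tz": 0,"rx": 0,"ry": 0,"rz": 0},{"tx": 0,"ty": 0,"tz": 0,"rx": 0,"ry": 0,"rz": 0}], "gripper": 0.69}}

```text
time: 8.1
tool_pos: [462.2, -368.3, 20.3]
tcp_rot: [3.141, -0.0, 0.433]
contact_force: [-0.7, -0.4, -0.4]
grip_width: 28.4
finger_force: 0.0
```

Now lift and return to the white spacer at (454.5,267.6).

Call:
{"api": "carry_out", "payload": {"plan": [{"tx": 0,"ty": 0,"tz": 20,"rx": 0,"ry": 0,"rz": 0},{"tx": 0,"ty": 0,"tz": 45,"rx": 0,"ry": 0,"rz": 0},{"tx": 0,"ty": 0,"tz": 45,"rx": 0,"ry": 0,"rz": 0},{"tx": 0,"ty": 0,"tz": 20,"rx": 0,"ry": 0,"rz": 0},{"tx": 0,"ty": 0,"tz": 0,"rx": 0,"ry": 0,"rz": 0},{"tx": 0,"ty": 0,"tz": 0,"rx": 0,"ry": 0,"rz": 0}]}}

```text
time: 8.7
tool_pos: [461.9, -367.9, 149.7]
tcp_rot: [3.141, -0.0, 0.433]
contact_force: [-0.4, 0.2, -0.4]
grip_width: 28.2
finger_force: 0.0
```

```bash
python3 - <<'E'
from h import *
o=bot.get_obs();print(o["time"],o["tool_pos"])
w=bot.camera_model("wrist");im=bot.capture("wrist")
cv2.imwrite("pics/w4.png",im[:,:,::-1])
b=blobs(im,(12,90,50),(30,255,255),15,(240,150,400,340));
for c in b[:3]: p,r=cv2.minEnclosingCircle(c);print(p,r,onz(w,p,44,True))
E
```

```text
8.7 [ 461.87766398 -367.86764276  149.65942872]
(323.8116760253906, 241.00909423828125) 12.189065933227539 [ 461.4487446  -368.14957744   44.        ]
(258.0, 336.25) 3.40046763420105 [ 361.50241533 -353.0941729    44.        ]
```

View pics/w4.png

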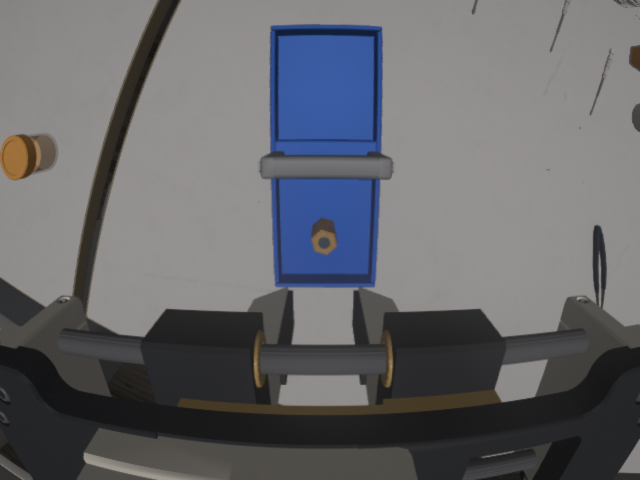

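The brass spacer stands upright in the near pocket at (324,241), in the middle between the walls, and the carrier hasn't moved.

Call:
{"api": "carry_out", "payload": {"plan": [{"tx": 0,"ty": 45,"tz": 0,"rx": 0,"ry": 0,"rz": 0.1},{"tx": 0,"ty": 45,"tz": 0,"rx": 0,"ry": 0,"rz": 0.1},{"tx": 0,"ty": 45,"tz": 0,"rx": 0,"ry": 0,"rz": 0.1},{"tx": 0,"ty": 45,"tz": 0,"rx": 0,"ry": 0,"rz": 0.1},{"tx": 0,"ty": 45,"tz": 0,"rx": 0,"ry": 0,"rz": 0.1},{"tx": 0,"ty": 45,"tz": 0,"rx": 0,"ry": 0,"rz": 0.1},{"tx": 0,"ty": 45,"tz": 0,"rx": 0,"ry": 0,"rz": 0.1},{"tx": 0,"ty": 45,"tz": 0,"rx": 0,"ry": 0,"rz": 0.1},{"tx": 0,"ty": 45,"tz": 0,"rx": 0,"ry": 0,"rz": 0.1},{"tx": 0,"ty": 45,"tz": 0,"rx": 0,"ry": 0,"rz": 0.1},{"tx": 0,"ty": 45,"tz": 0,"rx": 0,"ry": 0,"rz": 0.1},{"tx": 0,"ty": 45,"tz": 0,"rx": 0,"ry": 0,"rz": 0.1}], "gripper": 0.63}}

```text
time: 9.95
tool_pos: [460.8, 173.6, 148.1]
tcp_rot: [-3.139, 0.001, 1.637]
contact_force: [1.4, 0.7, 0.5]
grip_width: 34.3
finger_force: 0.0
```

Call:
{"api": "carry_out", "payload": {"plan": [{"tx": -4,"ty": 45,"tz": 0,"rx": 0,"ry": 0,"rz": 0.1},{"tx": -3,"ty": 45,"tz": 0,"rx": 0,"ry": 0,"rz": 0.1},{"tx": 0,"ty": 5,"tz": 0,"rx": 0,"ry": 0,"rz": 0},{"tx": 0,"ty": 0,"tz": -50,"rx": 0,"ry": 0,"rz": 0},{"tx": 0,"ty": 0,"tz": 0,"rx": 0,"ry": 0,"rz": 0},{"tx": 0,"ty": 0,"tz": 0,"rx": 0,"ry": 0,"rz": 0},{"tx": 0,"ty": 0,"tz": 0,"rx": 0,"ry": 0,"rz": 0}]}}

```text
time: 10.65
tool_pos: [455.9, 266.5, 100.9]
tcp_rot: [3.14, -0.0, 1.831]
contact_force: [0.3, 0.1, 0.5]
grip_width: 33.9
finger_force: 0.0
```

Call:
{"api": "carry_out", "payload": {"plan": [{"tx": -1,"ty": 1,"tz": 0,"rx": 0,"ry": 0,"rz": 0},{"tx": 0,"ty": 0,"tz": -22,"rx": 0,"ry": 0,"rz": 0},{"tx": 0,"ty": 0,"tz": -22,"rx": 0,"ry": 0,"rz": 0},{"tx": 0,"ty": 0,"tz": -22,"rx": 0,"ry": 0,"rz": 0},{"tx": 0,"ty": 0,"tz": -16,"rx": 0,"ry": 0,"rz": 0},{"tx": 0,"ty": 0,"tz": 0,"rx": 0,"ry": 0,"rz": 0},{"tx": 0,"ty": 0,"tz": 0,"rx": 0,"ry": 0,"rz": 0},{"tx": 0,"ty": 0,"tz": 0,"rx": 0,"ry": 0,"rz": 0}]}}

```text
time: 11.45
tool_pos: [455.0, 268.3, 19.2]
tcp_rot: [3.139, -0.0, 1.833]
contact_force: [-0.4, 0.6, 0.3]
grip_width: 33.8
finger_force: 0.0
```

Call:
{"api": "carry_out", "payload": {"plan": [{"tx": 0,"ty": 0,"tz": 0,"rx": 0,"ry": 0,"rz": 0},{"tx": 0,"ty": 0,"tz": 0,"rx": 0,"ry": 0,"rz": 0},{"tx": 0,"ty": 0,"tz": 0,"rx": 0,"ry": 0,"rz": 0},{"tx": 0,"ty": 0,"tz": 0,"rx": 0,"ry": 0,"rz": 0},{"tx": 0,"ty": 0,"tz": 0,"rx": 0,"ry": 0,"rz": 0}], "gripper": 1.0}}

```text
time: 11.95
tool_pos: [454.3, 268.1, 18.2]
tcp_rot: [3.141, -0.0, 1.833]
contact_force: [-0.7, -0.4, 4.9]
grip_width: 16.5
finger_force: 30.0
```

Call:
{"api": "carry_out", "payload": {"plan": [{"tx": 0,"ty": 0,"tz": 45,"rx": 0,"ry": 0,"rz": 0},{"tx": 0,"ty": 0,"tz": 45,"rx": 0,"ry": 0,"rz": 0},{"tx": 0,"ty": 0,"tz": 45,"rx": 0,"ry": 0,"rz": 0},{"tx": 9,"ty": -45,"tz": 0,"rx": 0,"ry": 0,"rz": -0.1},{"tx": 9,"ty": -45,"tz": 0,"rx": 0,"ry": 0,"rz": -0.1},{"tx": 9,"ty": -45,"tz": 0,"rx": 0,"ry": 0,"rz": -0.1},{"tx": 9,"ty": -45,"tz": 0,"rx": 0,"ry": 0,"rz": -0.1},{"tx": 9,"ty": -45,"tz": 0,"rx": 0,"ry": 0,"rz": -0.1},{"tx": 9,"ty": -45,"tz": 0,"rx": 0,"ry": 0,"rz": -0.1},{"tx": 9,"ty": -45,"tz": 0,"rx": 0,"ry": 0,"rz": -0.1},{"tx": 9,"ty": -45,"tz": 0,"rx": 0,"ry": 0,"rz": -0.1},{"tx": 9,"ty": -45,"tz": 0,"rx": 0,"ry": 0,"rz": -0.1}]}}

```text
time: 13.15
tool_pos: [534.9, -138.9, 152.5]
tcp_rot: [-3.141, 0.0, 0.928]
contact_force: [0.7, 0.6, 0.2]
grip_width: 16.7
finger_force: 30.0
```

Call:
{"api": "carry_out", "payload": {"plan": [{"tx": 9,"ty": -45,"tz": 0,"rx": 0,"ry": 0,"rz": -0.1},{"tx": 9,"ty": -45,"tz": 0,"rx": 0,"ry": 0,"rz": -0.1},{"tx": 9,"ty": -45,"tz": 0,"rx": 0,"ry": 0,"rz": -0.1},{"tx": 5,"ty": -45,"tz": 0,"rx": 0,"ry": 0,"rz": -0.1},{"tx": 0,"ty": -2,"tz": 0,"rx": 0,"ry": 0,"rz": -0.1},{"tx": 0,"ty": 0,"tz": 0,"rx": 0,"ry": 0,"rz": 0},{"tx": 0,"ty": 0,"tz": 0,"rx": 0,"ry": 0,"rz": 0},{"tx": 0,"ty": 0,"tz": 0,"rx": 0,"ry": 0,"rz": 0}]}}

```text
time: 13.95
tool_pos: [567.1, -317.8, 152.7]
tcp_rot: [-3.141, 0.0, 0.436]
contact_force: [0.4, -0.3, -0.2]
grip_width: 16.1
finger_force: 30.0
```

Call:
{"api": "carry_out", "payload": {"plan": [{"tx": 1,"ty": -1,"tz": 0,"rx": 0,"ry": 0,"rz": 0},{"tx": 0,"ty": 0,"tz": -40,"rx": 0,"ry": 0,"rz": 0},{"tx": 0,"ty": 0,"tz": -40,"rx": 0,"ry": 0,"rz": 0},{"tx": 0,"ty": 0,"tz": -20,"rx": 0,"ry": 0,"rz": 0},{"tx": 0,"ty": 0,"tz": -15,"rx": 0,"ry": 0,"rz": 0},{"tx": 0,"ty": 0,"tz": -10,"rx": 0,"ry": 0,"rz": 0},{"tx": 0,"ty": 0,"tz": -7,"rx": 0,"ry": 0,"rz": 0},{"tx": 0,"ty": 0,"tz": 0,"rx": 0,"ry": 0,"rz": 0},{"tx": 0,"ty": 0,"tz": 0,"rx": 0,"ry": 0,"rz": 0}]}}

```text
time: 14.85
tool_pos: [568.6, -320.4, 21.7]
tcp_rot: [3.14, -0.001, 0.433]
contact_force: [-0.8, -1.1, -1.1]
grip_width: 16.0
finger_force: 30.0
```

Call:
{"api": "carry_out", "payload": {"plan": [{"tx": 0,"ty": 0,"tz": 0,"rx": 0,"ry": 0,"rz": 0},{"tx": 0,"ty": 0,"tz": 0,"rx": 0,"ry": 0,"rz": 0},{"tx": 0,"ty": 0,"tz": 0,"rx": 0,"ry": 0,"rz": 0}], "gripper": 0.69}}

```text
time: 15.15
tool_pos: [568.2, -320.2, 21.3]
tcp_rot: [3.141, -0.0, 0.433]
contact_force: [-0.2, 1.3, -0.2]
grip_width: 28.1
finger_force: 0.0
```

Call:
{"api": "carry_out", "payload": {"plan": [{"tx": 0,"ty": 0,"tz": 20,"rx": 0,"ry": 0,"rz": 0},{"tx": 0,"ty": 0,"tz": 45,"rx": 0,"ry": 0,"rz": 0},{"tx": 0,"ty": 0,"tz": 45,"rx": 0,"ry": 0,"rz": 0},{"tx": -24,"ty": -11,"tz": 20,"rx": 0,"ry": 0,"rz": 0},{"tx": -36,"ty": -17,"tz": 0,"rx": 0,"ry": 0,"rz": 0},{"tx": -36,"ty": -17,"tz": 0,"rx": 0,"ry": 0,"rz": 0},{"tx": 0,"ty": 0,"tz": 0,"rx": 0,"ry": 0,"rz": 0},{"tx": 0,"ty": 0,"tz": 0,"rx": 0,"ry": 0,"rz": 0},{"tx": 0,"ty": 0,"tz": 0,"rx": 0,"ry": 0,"rz": 0}]}}

```text
time: 16.05
tool_pos: [472.8, -364.8, 150.9]
tcp_rot: [3.141, -0.001, 0.433]
contact_force: [-0.0, -0.2, 0.0]
grip_width: 28.5
finger_force: 0.0
```

```bash
python3 - <<'E'
from h import *
o=bot.get_obs();print(o["time"],o["tool_pos"],o["tcp_rot"])
w=bot.camera_model("wrist");im=bot.capture("wrist");np.savez("w5.npz",im=im,**w)
cv2.imwrite("pics/w5.png",im[:,:,::-1])
c=np.vstack(blobs(im,(105,120,60),(125,255,255),500,(240,0,420,300)));print(rect(w,c,26))
print("handle px",proj(w,(515,-343,80),True))
E
```

```text
16.05 [ 472.75402775 -364.82589164  150.90427072] [ 3.14106285e+00 -5.19432175e-04  4.33082766e-01]
((516.1670532226562, -344.327880859375), (209.1937255859375, 83.42770385742188), 24.775678634643555)
handle px [320.49698723 184.79898147]
```

View pics/w5.png

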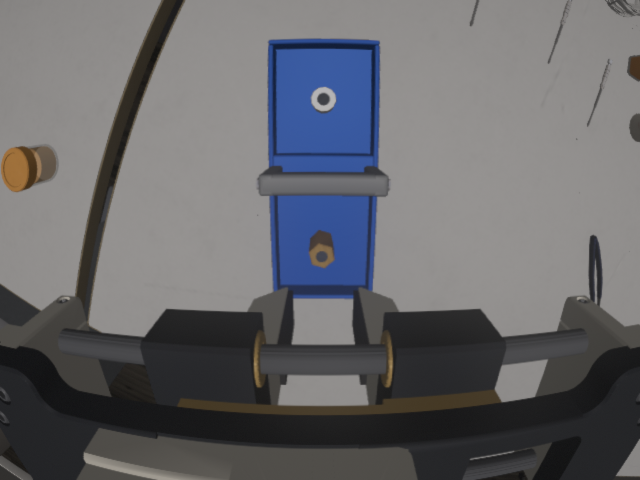

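Both spacers stand upright in their pockets: white at (323,99), brass at (321,256). The handle bar is centred at (323,184), about (516,-344) in the world. I'll turn across it and go above.

Call:
{"api": "carry_out", "payload": {"plan": [{"tx": 10,"ty": 5,"tz": 0,"rx": 0,"ry": 0,"rz": 0.142},{"tx": 11,"ty": 5,"tz": 0,"rx": 0,"ry": 0,"rz": 0.142},{"tx": 11,"ty": 5,"tz": 0,"rx": 0,"ry": 0,"rz": 0.142},{"tx": 11,"ty": 6,"tz": 0,"rx": 0,"ry": 0,"rz": 0.142},{"tx": 0,"ty": 0,"tz": 0,"rx": 0,"ry": 0,"rz": 0.142},{"tx": 0,"ty": 0,"tz": 0,"rx": 0,"ry": 0,"rz": 0.142},{"tx": 0,"ty": 0,"tz": 0,"rx": 0,"ry": 0,"rz": 0.142},{"tx": 0,"ty": 0,"tz": 0,"rx": 0,"ry": 0,"rz": 0.142},{"tx": 0,"ty": 0,"tz": 0,"rx": 0,"ry": 0,"rz": 0.142},{"tx": 0,"ty": 0,"tz": 0,"rx": 0,"ry": 0,"rz": 0.142},{"tx": 0,"ty": 0,"tz": 0,"rx": 0,"ry": 0,"rz": 0.142},{"tx": 0,"ty": 0,"tz": 0,"rx": 0,"ry": 0,"rz": 0}], "gripper": 0.46}}

```text
time: 17.3
tool_pos: [515.9, -343.3, 150.4]
tcp_rot: [3.142, -0.0, 1.998]
contact_force: [0.6, -0.2, 0.6]
grip_width: 49.6
finger_force: 0.0
```

Call:
{"api": "carry_out", "payload": {"plan": [{"tx": 0,"ty": 0,"tz": 0,"rx": 0,"ry": 0,"rz": 0},{"tx": 0,"ty": 0,"tz": 0,"rx": 0,"ry": 0,"rz": 0}]}}

```text
time: 17.5
tool_pos: [515.4, -343.7, 150.6]
tcp_rot: [3.142, -0.0, 1.993]
contact_force: [0.4, 0.5, -0.5]
grip_width: 49.6
finger_force: 0.0
```

Call:
{"api": "carry_out", "payload": {"plan": [{"tx": 0,"ty": 0,"tz": -30,"rx": 0,"ry": 0,"rz": 0.01},{"tx": 0,"ty": 0,"tz": -30,"rx": 0,"ry": 0,"rz": 0},{"tx": 0,"ty": 0,"tz": -20,"rx": 0,"ry": 0,"rz": 0},{"tx": 0,"ty": 0,"tz": -18,"rx": 0,"ry": 0,"rz": 0},{"tx": 0,"ty": 0,"tz": 0,"rx": 0,"ry": 0,"rz": 0},{"tx": 0,"ty": 0,"tz": 0,"rx": 0,"ry": 0,"rz": 0},{"tx": 0,"ty": 0,"tz": 0,"rx": 0,"ry": 0,"rz": 0}]}}

```text
time: 18.2
tool_pos: [515.7, -344.6, 54.1]
tcp_rot: [3.141, 0.002, 2.004]
contact_force: [0.2, -0.4, -0.4]
grip_width: 49.7
finger_force: 0.0
```

Call:
{"api": "carry_out", "payload": {"plan": [{"tx": 0,"ty": 0,"tz": 0,"rx": 0,"ry": 0,"rz": 0},{"tx": 0,"ty": 0,"tz": 0,"rx": 0,"ry": 0,"rz": 0},{"tx": 0,"ty": 0,"tz": 0,"rx": 0,"ry": 0,"rz": 0},{"tx": 0,"ty": 0,"tz": 0,"rx": 0,"ry": 0,"rz": 0},{"tx": 0,"ty": 0,"tz": 0,"rx": 0,"ry": 0,"rz": 0},{"tx": 0,"ty": 0,"tz": 0,"rx": 0,"ry": 0,"rz": 0}], "gripper": 1.0}}

```text
time: 18.8
tool_pos: [515.1, -344.0, 52.9]
tcp_rot: [3.141, 0.0, 2.005]
contact_force: [0.0, 0.3, 1.4]
grip_width: 13.7
finger_force: 30.0
```

Gripped at 13.7 mm, which fits the 14 mm bar. I'll lift 100 mm gently.

Call:
{"api": "carry_out", "payload": {"plan": [{"tx": 0,"ty": 0,"tz": 4,"rx": 0,"ry": 0,"rz": 0},{"tx": 0,"ty": 0,"tz": 8,"rx": 0,"ry": 0,"rz": 0},{"tx": 0,"ty": 0,"tz": 12,"rx": 0,"ry": 0,"rz": 0},{"tx": 0,"ty": 0,"tz": 12,"rx": 0,"ry": 0,"rz": 0},{"tx": 0,"ty": 0,"tz": 12,"rx": 0,"ry": 0,"rz": 0},{"tx": 0,"ty": 0,"tz": 12,"rx": 0,"ry": 0,"rz": 0},{"tx": 0,"ty": 0,"tz": 12,"rx": 0,"ry": 0,"rz": 0},{"tx": 0,"ty": 0,"tz": 12,"rx": 0,"ry": 0,"rz": 0},{"tx": 0,"ty": 0,"tz": 10,"rx": 0,"ry": 0,"rz": 0},{"tx": 0,"ty": 0,"tz": 6,"rx": 0,"ry": 0,"rz": 0},{"tx": 0,"ty": 0,"tz": 3,"rx": 0,"ry": 0,"rz": 0},{"tx": 0,"ty": 0,"tz": 0,"rx": 0,"ry": 0,"rz": 0}]}}

```text
time: 20.0
tool_pos: [515.1, -344.1, 155.9]
tcp_rot: [3.141, 0.0, 2.005]
contact_force: [-0.1, -0.1, -3.4]
grip_width: 13.8
finger_force: 30.0
```

Call:
{"api": "carry_out", "payload": {"plan": [{"tx": 0,"ty": 0,"tz": 0,"rx": 0,"ry": 0,"rz": 0},{"tx": 0,"ty": 0,"tz": 0,"rx": 0,"ry": 0,"rz": 0},{"tx": 0,"ty": 0,"tz": 0,"rx": 0,"ry": 0,"rz": 0},{"tx": 0,"ty": 0,"tz": 0,"rx": 0,"ry": 0,"rz": 0},{"tx": 0,"ty": 0,"tz": 0,"rx": 0,"ry": 0,"rz": 0},{"tx": 0,"ty": 0,"tz": 0,"rx": 0,"ry": 0,"rz": 0},{"tx": 0,"ty": 0,"tz": 0,"rx": 0,"ry": 0,"rz": 0},{"tx": 0,"ty": 0,"tz": 0,"rx": 0,"ry": 0,"rz": 0}]}}

```text
time: 20.8
tool_pos: [515.0, -344.0, 155.8]
tcp_rot: [3.142, 0.0, 2.005]
contact_force: [-0.1, 0.5, -1.7]
grip_width: 13.6
finger_force: 30.0
```

```bash
python3 - <<'E'
from h import *
o=bot.get_obs();print(o["time"],o["tool_pos"],o["dq"].round(3),o["contact_force"],o["moment"])
a=bot.capture("side")[180:420,260:500];w=bot.capture("wrist")
a=cv2.resize(a,(480,480));cv2.imwrite("pics/e.png",cv2.resize(np.hstack([a,w]),(800,343))[:,:,::-1])
E
```

```text
20.8 [ 515.00614224 -344.04006773  155.75562103] [ 0.002  0.002  0.     0.001 -0.     0.   ] [-0.06053013  0.49385787 -1.7071811 ] [-0.03404777 -0.16184333  0.02833246]
```

View pics/e.png

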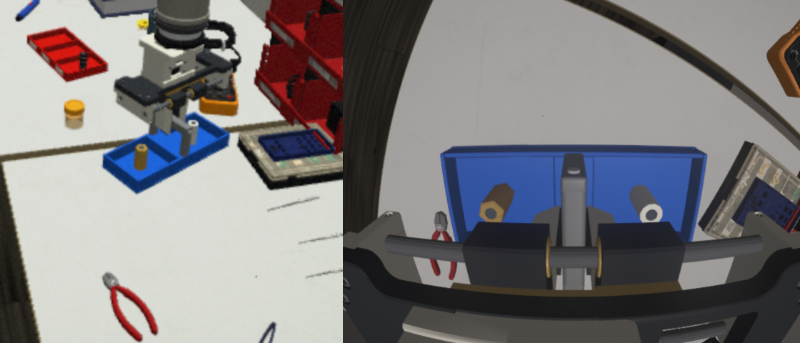

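The carrier hangs level with both spacers upright, and the black spacer, jar and cutters are where they were.

```bash
python3 -c "
from plant import bot
print(bot.close_job())"
```

```text
the job is handed in; nothing more can be done
None
```

The job is handed in at about 21 s of the 72 s allowed: brass is in the near pocket, white in the far pocket, and the carrier is held still and level by its handle about 10 cm up, with black left in the bin; no pass/fail verdict was returned.

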